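# Clear and hold open the camera crate's gate

### The arm

A 6-joint arm with a two-finger parallel gripper is mounted at the origin on the work surface. World frame = base frame: x ahead of the robot, y to its left, z up, the work surface at z = 0. Lengths are in mm, angles in rad, forces in N, time in s.
With the tool pointing down it reaches from about 425 to 950 mm from the base axis. Payload 3.5 kg.
Tool frame: the origin (TCP) lies at the very end of the fingers, on their centre line; the grasp point (between the pads) lies 19 mm behind it; x points along the fingers, z is the direction in which the jaws open and shut, and the axes are right-handed (so a half turn about x gives the same grasp; the last joint's range is limited). The gripper opens to 85 mm and grips with 20 to 120 N. Pads are 22 mm wide; open, the fingers measure 114 mm over their backs; the gripper's body (76 mm by 85 mm) begins 54 mm behind the grasp point. The pads swing forward as they close: fully open they stand 13 mm farther back than shut.
Start: joints at [0.969, 0.286, 1.577, -0, 1.279, -0.15], TCP at [294.658, 607.275, 231.325] pointing down, gripper open.
Joint ranges: [-2.77, 2.77], [-0.9, 2.22], [0.21, 2.48], [-1.53, 4.67], [0.24, 2.81], [-2.84, 2.84]. Speed limits (rad/s): [2.79, 2.79, 3.14, 3.14, 3.14, 3.14].

### API

Orientations are given as a unit quaternion [x, y, z, w].
In Python, from bench import readout, eyes, ctrl gives the robot as it stands. The module is installed in compiled form; this text tells all that it offers.
- The arm moves only by the shell command python3 -m handwheel 'ROWS' [OPENING]. ROWS is JSON, a list of rows, each a list of 2 entries, a list of its own where there are three numbers: the shift along the tool's x, y, z in units of 60 mm (1.0 is 60 mm), then the turn, a rotation vector about the tool's x, y, z in units of 6 degrees (1.0 is 6 degrees). A call has 1 to 10 rows; each row shifts and turns the commanded pose from where the row before left it, along the tool's axes as they then stand; what a row does not reach is not made up. A row lasts 1/8 s, in which the tool goes at most 62.5 mm and 10.7 degrees, less where a joint would pass 70% of its speed; a pose out of reach is approached as far as the arm can. A call is refused whole if a number of a shift passes 1 or a number of a turn 1, either way. A call with a gripper value outside its range is refused whole. OPENING is the closure in counts, from 0 (fully open) to 255 (shut), set as the call begins (- or left out, the last holds). The fingers move at their own pace and stop on an object; the grip force is fixed at half the most. Time passes only in rows, so rows that do not move let the fingers close. It gives the time, the measured TCP pose, the force and the opening at its end, in the units of the state.
- readout.get_obs(): the state, without advancing time (a new reading comes with each control period).
- eyes.get_image(name): name is "side" or "top" or "wrist"; returns a dict with "pixels" (480x640x3 uint8, blue, green, red), "depth" (480x640 float32, mm along the optical axis (not along the pixel's ray), 0 where there is no reading), "intrinsics" (3x3 intrinsics, pixels), "k1" (the pictures are not rectified: a ray, as slopes to the right and down, at radius r is drawn at 1 + k1 r^2 times it, then the intrinsics apply), "camera_from_world" (4x4, takes a point from world to camera coordinates). Camera axes: x right, y down, z forward; pixel columns grow to the right and rows downward; lengths in mm; the calibration is good to about 2 mm. A picture is of the moment at which its call begins.
- ctrl.finish_job(): hands the job in, once; it reports no verdict.
Trained networks look in a picture, given as the dict that the camera call returned (one of the last four; its "shot" number tells which), for a name from the list of things; names that differ only in an ending like _2 or _b are one class to them, and where a whole thing is asked for, a point or a joint stands for the part that bears it (a point fixed in the world has none). Each returns a list of dicts, best first, with "p" (0 to 1); they miss things now and then, are a little off and sometimes report something else, mostly with a low value. They report only what shows in the picture. A call takes as long as a camera call.
- eyes.search_frame(target, picture): "location" ([column, row] in pixels, amid what is visible of it).
- eyes.mark_of(target, picture): "location" ([column, row] in pixels: a listed point, or the origin of a listed thing).
The state is a dict: "time": time; "qpos": joint angles; "qd": joint speeds; "joint_efforts": joint torques, N m; "ee_pos": TCP position; "eef_rot": TCP orientation; "wrist_force": force on the tool from outside, world axes, zero at the start; "moment": the same for the moment, N m; "finger_gap": finger opening in mm.
Only numpy, scipy, OpenCV 4.12 (cv2) and the standard library are available. Lean on these libraries where they do the work, as an engineer would, in place of code of your own. Each camera call takes 0.05 s, during which the arm holds its last target. There are 200 camera calls.

### The job

A bottle has toppled in front of the camera crate: first stand it upright on the cork mat, wholly on the mat, and let it go. Then squeeze the crate's two catches fully home one after the other, the one nearer the hinge first and then the one nearer the handle, take the gate by its upright post, swing it past its detent until it stands about square to the crate's front or wider, and keep holding it there by the post: the job finishes while you hold the gate open. Leave everything else on the table where it stands.

Things in the scene. Friction and masses are not known exactly. Their poses are not given: they have to be found in the camera images.
- crate: Sizes in mm. Fixed grey open-topped crate, 180 deep (x), 216 wide (y), on a 6 thick plate running 215 out before its gate (-x). Origin: on the table, middle of the front edge; x into the crate, y to the left seen from the robot, z up. A beam across its top, 3 to 78 behind the front edge, top at z 156, carries two catches, each a pair of steel tabs; the contents are only to be seen.
- catch1_grip (a point): FIRST catch, nearer the hinge: crate (45, 50, 180), middle of the squeezed pair. Tabs stand 38 above the beam, 18 in x, 10 thick in y: a fixed one on the -y side (outer face 17 from here), a sliding one on +y (outer face 33 away at rest, 17 squeezed) with an arm hooked forward over the gate. Squeeze along y till 34 wide over both; it slides stiffly (4 N) and stays where left.
- catch2_grip (a point): SECOND catch, nearer the gate's handle: crate (45, -50, 180), the same point of a catch built just like the first.
- catch1 (a joint): Travel of the first catch's sliding tab, m: 0 latched (starts up to 0.002), 0.016 fully squeezed; above 0.012 its hook is clear of the gate.
- catch2 (a joint): Travel of the second catch's sliding tab, m, as for the first.
- gate (a joint): Gate angle, rad: 0 closed, growing as the free end swings out of the front (crate -x) and on towards +y; 1.57 is square to the front, stop at 1.85. A spring closes it (0.12 N m per rad, about 1.2 N at the post when wide). Near 1.05 it rides over a sprung bump in the plate (4 to 8 N at the post); let go beyond that it falls back to the bump, at about 1.2.
- gate_hinge (a point): Point on the gate's upright hinge line: crate (0, 90, 180). The barred aluminium gate, 180 long, 12 thick, from z 16 to 148, reaches from here towards the crate's -y when closed; two 10 wide strikers on it rise to z 168 under the catches' hooks.
- gate_handle: Round upright steel post, diameter 16, on the gate's free end, standing free from z 152 to 207. Origin on its axis at z 180, 170 along the gate from the hinge line and 8 to the gate's outer side: crate (-8, -80, 180) when closed. Pinch it from above; it spins freely on its own axis.
- bottle: White plastic bottle with black cap, toppled, lying on the plate in the gate's way, cap towards the robot. Diameter 48 up to 90 from its base, then a shoulder and a cap of diameter 30; 128 long, about 0.15 kg. Origin: centre of the underside; z runs from base to cap (level while it lies, its axis then 30 above the table).
- mat: Square cork mat 130 x 130, 4 thick, fixed on the table to the left or the right of the crate's plate. Origin: centre of its underside.
- dish: Shallow square steel dish 130 x 130, 22 high, fixed on the side where the mat is not; holds the loupe. Origin: centre of its underside.
- spare_bottle: Bystander: white plastic chemistry bottle like the toppled one but standing, diameter 48, height 128, beside the crate. Leave where it is. Origin: centre of its underside.
- canister: Bystander: black film canister, diameter 35, height 52, standing just outside the base plate, right of the gate. Leave where it is. Origin: centre of its underside.
- loupe: Bystander: black loupe, diameter 50, height 42, standing in the steel dish. Leave where it is. Origin: centre of its underside.
- lens: Bystander: black camera lens, diameter 68, height 66, standing. Leave where it is. Origin: centre of its underside.
- ruler: Bystander: flat wooden ruler 300 x 30 x 4. Leave where it is. Origin: centre of its underside.

How it is judged (in metres and radians):
On the way, in this order (a step that is already met when the one before it is completed fails the run):
1. the bottle stands released, upright on the mat, with both catches still latched (angle between bottle's own z axis and vertical below 0.1 rad and z of bottle in the frame of mat between -0.005 and 0.012 m and x of bottle in the frame of mat between -0.05 and 0.05 m and y of bottle in the frame of mat between -0.05 and 0.05 m and contact force between the fingers and bottle below 0.1 N and linear speed of bottle below 0.05 m/s and value of joint each of catch1, catch2 below 0.006 m), for 0.2 s.
2. the catch nearer the hinge is squeezed home, the other still latched (value of joint catch1 above 0.012 m and value of joint catch2 below 0.006 m), for 0.1 s.
3. the catch nearer the handle is squeezed home (value of joint each of catch1, catch2 above 0.012 m), for 0.1 s.
4. the gate is swung past its detent, by the post (value of joint gate above 1.3 rad and contact force between the fingers and gate_handle above 0.5 N), for 0.1 s.
At the end, for the whole second after the job is handed in: For the last second the fingers grip the gate's post (over 0.5 N), gate still and open over 1.4 rad; both catches stay squeezed over 12 mm; the bottle stands free, still and upright (0.1 rad) on the mat, base centre within 50 mm of the mat's centre along each mat axis (all of step 3 and value of joint gate above 1.4 rad and contact force between the fingers and gate_handle above 0.5 N and velocity of joint gate between -0.3 and 0.3 rad/s and angle between bottle's own z axis and vertical below 0.1 rad and z of bottle in the frame of mat between -0.005 and 0.012 m and x of bottle in the frame of mat between -0.05 and 0.05 m and y of bottle in the frame of mat between -0.05 and 0.05 m and contact force between the fingers and bottle below 0.1 N and linear speed of bottle below 0.05 m/s); the arm keeps its last pose, push and grip.
It fails at once if the spare bottle or the canister is moved more than 30 mm or tipped over (distance of any of canister, spare_bottle from where it was at the start of the episode above 0.03 m or angle between any of canister, spare_bottle's own z axis and vertical above 0.5 rad).
It fails at once if the loupe or the lens is moved more than 30 mm or tipped over (distance of any of lens, loupe from where it was at the start of the episode above 0.03 m or angle between any of lens, loupe's own z axis and vertical above 0.5 rad).
It fails at once if the ruler is moved more than 30 mm or tipped over (distance of ruler from where it was at the start of the episode above 0.03 m or angle between ruler's own z axis and vertical above 0.5 rad).
It also fails if it takes over 67 s, if anything falls off the work surface, if the arm or the gripper's body presses on something with over 40 N, if the wrist force passes 120 N, or if a joint passes its speed limit or range.

## Working session

There is one attempt and no reset: what is moved stays moved. The work goes in short steps, Python scripts to look and compute and a shell command to move; the robot and the scene stay as the last step left them, time stands still between calls to the robot, and variables do not carry over. Pictures are saved under pics/ and viewed, about 8 in all and at most 12, crops included, and the job is handed in when it is done.

```bash
mkdir -p pics; cat > h.py <<'E'
import numpy as np, cv2
from bench import readout, eyes, ctrl
from scipy.spatial.transform import Rotation as R
def ray(im,px):
    K=np.array(im["intrinsics"],float);k=im["k1"]
    d=(np.array(px,float)-K[:2,2])/[K[0,0],K[1,1]]
    u=d.copy()
    for _ in range(20): u=d/(1+k*(u@u))
    return np.array([u[0],u[1],1.])
def world(im,px,depth=None,z=None):
    T=np.linalg.inv(np.array(im["camera_from_world"],float)); r=ray(im,px)
    if z is not None:
        d=T[:3,:3]@r; s=(z-T[2,3])/d[2]; return T[:3,3]+s*d
    if depth is None:
        c,w=[int(round(v)) for v in px]; p=im["depth"][max(w-2,0):w+3,max(c-2,0):c+3]; p=p[p>0]
        if not len(p): return np.full(3,np.nan)
        depth=np.median(p)
    return (T@np.append(r*depth,1))[:3]
def cloud(im):
    K=np.array(im["intrinsics"],float)
    D=im["depth"]; v,u=np.nonzero(D>0); d=np.stack([(u-K[0,2])/K[0,0],(v-K[1,2])/K[1,1]],1); q=d.copy()
    for _ in range(15): q=d/(1+im["k1"]*(q**2).sum(1,keepdims=True))
    P=np.c_[q,np.ones(len(q))]*D[v,u][:,None]; T=np.linalg.inv(np.array(im["camera_from_world"],float))
    return P@T[:3,:3].T+T[:3,3], np.stack([u,v],1)
def proj(im,P):
    c=np.array(im["camera_from_world"],float)@np.append(P,1); s=c[:2]/c[2]; s=s*(1+im["k1"]*(s@s)); K=np.array(im["intrinsics"],float)
    return s*[K[0,0],K[1,1]]+K[:2,2]
def todo(pos,xdir=None,zdir=None):
    """shift (tool axes, units) and turn from now to TCP pos with tool x=xdir, z=zdir"""
    o=readout.get_obs(); C=R.from_quat(o["eef_rot"]); p=np.array(o["ee_pos"])
    sh=C.inv().apply(np.array(pos)-p)/60
    t=None
    if xdir is not None:
        x=np.array(xdir,float);x/=np.linalg.norm(x); z=np.array(zdir,float); z-=x*(z@x); z/=np.linalg.norm(z)
        best=None
        for s in (1,-1):
            G=R.from_matrix(np.stack([x,np.cross(s*z,x),s*z],1)); r=np.degrees((C.inv()*G).as_rotvec())/6
            if best is None or np.linalg.norm(r)<np.linalg.norm(best): best=r
        t=best
    return sh.round(2), None if t is None else t.round(2)
def st():
    o=readout.get_obs(); M=R.from_quat(o["eef_rot"]).as_matrix()
    print("t",round(o["time"],2),"p",np.round(o["ee_pos"],1),"x",M[:,0].round(3),"z",M[:,2].round(3),"q",np.round(o["qpos"],2),"F",np.round(o["wrist_force"],1),"gap",round(float(o["finger_gap"]),1))
E
python3 - <<'E'
from h import *
st()
names="catch1_grip catch2_grip gate_hinge gate_handle bottle mat dish spare_bottle canister loupe lens ruler crate".split()
for n in ("top","side"):
    im=eyes.get_image(n); cv2.imwrite(f"pics/{n}0.png",im["pixels"])
    print(n,np.array(im["camera_from_world"]).round(2).tolist())
    for t in names:
        for f,l in ((eyes.mark_of,"mark"),(eyes.search_frame,"find")):
            if l=="find" and "_" in t and t!="spare_bottle": continue
            print(t,l,[(np.round(d["location"]).tolist(),round(d["p"],2),world(im,d["location"]).round().tolist()) for d in f(t,im)[:2]])
E
```

```text
t 0.0 p [294.2 606.7 229.9] x [-0.001 -0.002 -1.   ] z [ 0.437  0.9   -0.002] q [ 0.97  0.29  1.58  0.    1.28 -0.15] F [0.6 0.7 0.4] gap 85.4
top [[0.0, -1.0, 0.01, 14.39], [-0.99, -0.0, -0.11, 517.88], [0.11, -0.01, -0.99, 1222.89], [0.0, 0.0, 0.0, 1.0]]
catch1_grip mark [([278.0, 164.0], 0.74, [655.0, 99.0, 160.0])]
catch2_grip mark [([339.0, 151.0], 0.84, [671.0, -12.0, 193.0]), ([377.0, 205.0], 0.35, [604.0, -96.0, 25.0])]
gate_hinge mark [([259.0, 188.0], 0.89, [611.0, 135.0, 157.0])]
gate_handle mark [([358.0, 172.0], 0.66, [631.0, -43.0, 208.0])]
bottle mark [([334.0, 217.0], 0.88, [577.0, -7.0, 33.0])]
bottle find [([350.0, 239.0], 0.84, [529.0, -38.0, 56.0]), ([174.0, 263.0], 0.67, [485.0, 322.0, 8.0])]
mat mark [([473.0, 235.0], 0.57, [544.0, -300.0, 4.0])]
mat find [([474.0, 234.0], 0.65, [547.0, -303.0, 5.0]), ([309.0, 182.0], 0.44, [624.0, 43.0, 155.0])]
dish mark [([181.0, 257.0], 0.93, [492.0, 299.0, 49.0])]
dish find [([172.0, 261.0], 0.97, [489.0, 326.0, 7.0])]
spare_bottle mark [([231.0, 175.0], 0.59, [654.0, 198.0, 75.0])]
spare_bottle find [([225.0, 168.0], 0.8, 
[... 1928 characters left out ...]
380.0, 315.0], 0.67, [611.0, -125.0, 23.0])]
canister find [([380.0, 306.0], 0.97, [607.0, -125.0, 52.0])]
loupe mark [([268.0, 200.0], 0.67, [491.0, 274.0, 19.0]), ([365.0, 178.0], 0.2, [651.0, 84.0, 193.0])]
loupe find [([267.0, 191.0], 0.73, [492.0, 275.0, 47.0]), ([367.0, 244.0], 0.66, [667.0, 71.0, 9.0])]
lens mark [([254.0, 405.0], 0.65, [332.0, -249.0, 64.0])]
lens find [([251.0, 398.0], 0.63, [331.0, -237.0, 67.0])]
ruler mark [([185.0, 234.0], 0.74, [281.0, 236.0, 5.0])]
ruler find [([187.0, 241.0], 0.92, [283.0, 210.0, 5.0])]
crate mark [([353.0, 259.0], 0.93, [612.0, 22.0, 29.0])]
crate find [([364.0, 246.0], 0.58, [661.0, 69.0, 6.0]), ([260.0, 198.0], 0.37, [475.0, 294.0, 11.0])]
```

```bash
python3 - <<'E'
from h import *
im=eyes.get_image("top"); s=eyes.get_image("side")
c=cv2.resize(im["pixels"][120:280,200:420],(800,582),interpolation=cv2.INTER_CUBIC); cv2.imwrite("pics/topc.png",c)
c=cv2.resize(s["pixels"][130:350,250:460],(573,600),interpolation=cv2.INTER_CUBIC); cv2.imwrite("pics/sidec.png",c)
P,uv=cloud(im); Q,_=cloud(s)
np.save("P.npy",P);np.save("Q.npy",Q)
for nm,A in (("top",P),("side",Q)):
    m=(A[:,2]>172)&(A[:,0]>560)&(A[:,0]<760)&(A[:,1]>-130)&(A[:,1]<190)
    B=A[m]; # cluster
    from scipy.cluster.hierarchy import fcluster,linkage
    l=fcluster(linkage(B[:,:2],'single'),7,'distance')
    for k in set(l):
        b=B[l==k]
        if len(b)>8: print(nm,len(b),"mean",b.mean(0).round(1),"min",b.min(0).round(),"max",b.max(0).round())
    for lo,hi,x0,x1,y0,y1 in ((40,70,420,600,-110,80),):
        b=A[(A[:,2]>lo)&(A[:,2]<hi)&(A[:,0]>x0)&(A[:,0]<x1)&(A[:,1]>y0)&(A[:,1]<y1)]
        u,sv,vt=np.linalg.svd(b-b.mean(0),full_matrices=False); t=(b-b.mean(0))@vt[0]
        print("bottle",len(b),b.mean(0).round(1),vt[0].round(3),t.min().round(),t.max().round(),"zmax",np.percentile(b[:,2],98).round(1))
    b=A[(A[:,2]>152)&(A[:,2]<160)&(A[:,0]>560)&(A[:,0]<780)&(A[:,1]>-130)&(A[:,1]<190)]
    print(nm,"beam",len(b),b.mean(0).round(1),cv2.minAreaRect(b[:,:2].astype(np.float32)))
E
```

```text
top 69 mean [654.1  83.6 192. ] min [647.  78. 173.] max [666.  89. 199.]
top 264 mean [618.  115.6 181.6] min [577. 103. 173.] max [656. 129. 200.]
top 97 mean [627.2 -42.  202. ] min [622. -50. 174.] max [637. -35. 213.]
top 77 mean [675.6 -13.5 191.5] min [667. -19. 172.] max [686.  -8. 200.]
top 267 mean [639.3  18.7 181.4] min [597.   6. 172.] max [678.  30. 199.]
bottle 1242 [524.2 -37.5  50.7] [-0.842 -0.537 -0.052] -58.0 70.0 zmax 59.0
top beam 3467 [658.   44.9 157. ] ((645.9908447265625, 42.76512145996094), (104.48435974121094, 216.5225372314453), 12.594487190246582)
side 104 mean [655.   79.8 186.1] min [647.  73. 172.] max [666.  90. 197.]
side 243 mean [623.2 113.7 180.2] min [577. 100. 172.] max [657. 126. 196.]
side 158 mean [627.1 -47.6 193.9] min [621. -53. 172.] max [637. -38. 209.]
side 110 mean [675.9 -17.8 186.5] min [667. -24. 172.] max [687.  -9. 196.]
side 265 mean [643.8  17.  179.7] min [597.   3. 172.] max [679.  29. 196.]
bottle 1032 [521.8 -44.2  49.1] [-0.858 -0.51  -0.052] -62.0 68.0 zmax 56.0
side beam 1976 [657.4  24.8 156.4] ((645.4974975585938, 40.84004211425781), (105.75982666015625, 219.98721313476562), 12.6986722946167)
```

View pics/topc.png

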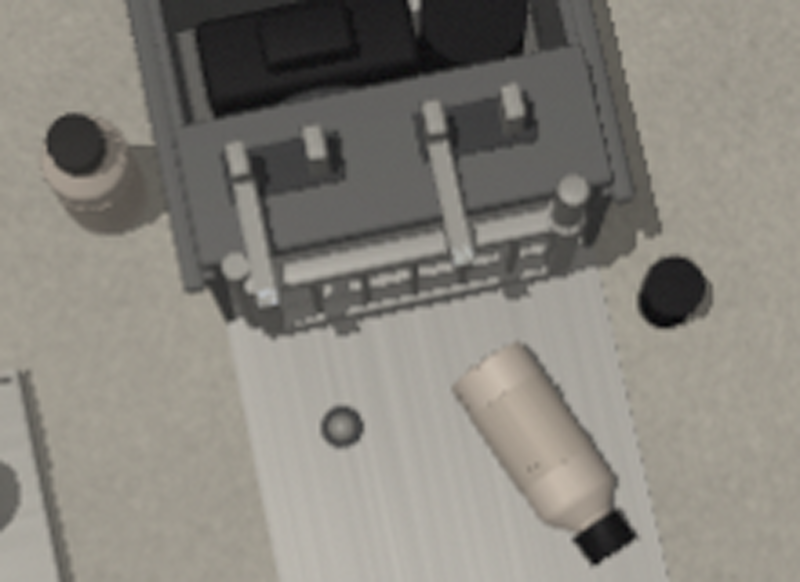

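View pics/sidec.png

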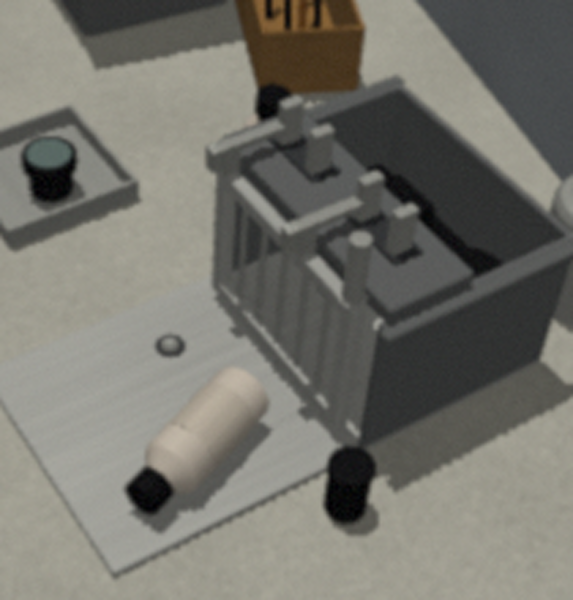

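View pics/top0.png

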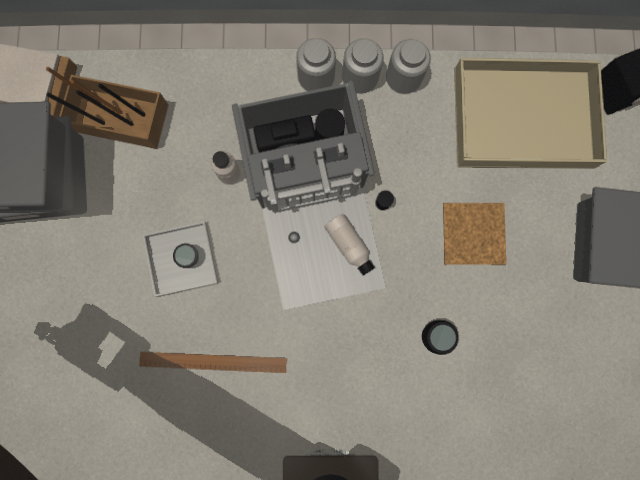

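The top crop shows the toppled bottle (base 490,370, cap 605,535 in the crop). It also shows the catches, the post (572,190) and the bump. The mat is on the right at (474,235) in the full picture, and the dish is on the left. From tab and post depths I get crate origin ≈ (620, 35.5) with yaw 12.4°. That puts the bottle base at ≈ (574, -9.5) and the cap direction at (-.851, -.524).

Next I turn the jaws across the bottle.

```bash
R10='x'; python3 -m handwheel '[[[0,0,0],[1,0,0]],[[0,0,0],[1,0,0]],[[0,0,0],[1,0,0]],[[0,0,0],[1,0,0]],[[0,0,0],[1,0,0]],[[0,0,0],[1,0,0]],[[0,0,0],[1,0,0]],[[0,0,0],[1,0,0]],[[0,0,0],[1,0,0]],[[0,0,0],[1,0,0]]]' 0
python3 -m handwheel '[[[0,0,0],[1,0,0]],[[0,0,0],[1,0,0]],[[0,0,0],[1,0,0]],[[0,0,0],[1,0,0]],[[0,0,0],[1,0,0]],[[0,0,0],[1,0,0]],[[0,0,0],[1,0,0]],[[0,0,0],[1,0,0]],[[0,0,0],[1,0,0]],[[0,0,0],[1,0,0]]]'
python3 - <<'E'
from h import *
st()
h=np.array([-.851,-.524,0]); base=np.array([574,-9.5,30]); a=np.radians(30); d=np.array([0,0,-1.])
x=-np.sin(a)*h+np.cos(a)*d; n=np.array([.524,-.851,0])
g=base+58*h+[0,0,4]
tcp=g+19*x
print("tcp",tcp, "x",x)
pre=tcp-140*x
print("pre",pre,todo(pre,x,n)); print(todo(pre,d,n))
E
```

```text
time: 3.65
ee_pos: [294.7, 607.3, 231.3]
eef_rot: [-0.024, 0.707, 0.024, 0.707]
wrist_force: [0.2, 0.3, 0.4]
finger_gap: 85.6
time: 4.9
ee_pos: [294.7, 607.3, 231.3]
eef_rot: [0.332, 0.624, -0.332, 0.624]
wrist_force: [-0.5, -1.1, 0.3]
finger_gap: 84.9
t 4.9 p [294.7 607.3 231.3] x [ 0. -0. -1.] z [ 0.558 -0.83   0.   ] q [ 0.97  0.29  1.58 -0.    1.28  1.95] F [-0.5 -1.1  0.3] gap 84.9
tcp [532.7265     -34.914       17.54551733] x [ 0.4255     0.262     -0.8660254]
pre [473.1565     -71.594      138.78907386] (array([ 1.54, -3.84, 11.05]), array([ 0.37, -0.1 ,  5.  ]))
(array([ 1.54, -3.84, 11.05]), array([ 0.38,  0.  , -0.  ]))
```

```bash
python3 -m handwheel '[[[0,-0.32,0.92],[0.38,0,0]],[[0,-0.32,0.92],[0,0,0]],[[0,-0.32,0.92],[0,0,0]],[[0,-0.32,0.92],[0,0,0]],[[0,-0.32,0.92],[0,0,0]],[[0,-0.32,0.92],[0,0,0]],[[0,-0.32,0.92],[0,0,0]],[[0,-0.32,0.92],[0,0,0]],[[0,-0.32,0.92],[0,0,0]],[[0,-0.32,0.92],[0,0,0]]]' 0
python3 -m handwheel '[[[0.5,-0.32,0.92],[0,0,0]],[[0.5,-0.32,0.92],[0,0,0]],[[0.5,0,0],[0,0,1]],[[0,0,0],[0,0,1]],[[0,0,0],[0,0,1]],[[0,0,0],[0,0,1]],[[0,0,0],[0,0,1]],[[0,0,0],[0,0,0]]]'
cat > bt.py <<'E'
from h import *
h_=np.array([-.851,-.524,0]); base=np.array([574,-9.5,30]); a=np.radians(30); d=np.array([0,0,-1.])
x=-np.sin(a)*h_+np.cos(a)*d; n=np.array([.524,-.851,0])
g=base+58*h_+[0,0,4]; tcp=g+19*x
E
python3 - <<'E'
from bt import *
st(); print(todo(tcp-140*x,x,n),todo(tcp,x,n))
im=eyes.get_image("wrist"); cv2.imwrite("pics/w1.png",im["pixels"])
P,_=cloud(im)
b=P[(P[:,2]>40)&(P[:,2]<70)&(P[:,0]>430)&(P[:,0]<610)&(P[:,1]>-120)&(P[:,1]<50)]
u,s,vt=np.linalg.svd(b-b.mean(0),full_matrices=False); print(len(b),b.mean(0),vt[0])
t=(b-base)@h_; w=(b-base)@n
for lo in range(-10,140,10):
    m=(t>=lo)&(t<lo+10)
    if m.sum()>10: print(lo,m.sum(),w[m].min().round(1),w[m].max().round(1),b[m,2].max().round(1))
E
```

```text
time: 6.15
ee_pos: [425.1, 35.7, 231.9]
eef_rot: [0.344, 0.617, -0.343, 0.619]
wrist_force: [1.2, 0.3, 0.2]
finger_gap: 85.3
time: 7.15
ee_pos: [448.3, -71.3, 143.5]
eef_rot: [0.492, 0.508, -0.173, 0.685]
wrist_force: [-0.1, -0.4, 0.4]
finger_gap: 85.7
t 7.15 p [448.3 -71.3 143.5] x [ 0.424  0.263 -0.867] z [ 0.525 -0.851 -0.001] q [-0.66 -0.3   2.39  0.61  0.95  0.02] F [-0.1 -0.4  0.4] gap 85.7
(array([0.24, 0.26, 0.22]), array([ 0.  , -0.02,  0.01])) (array([2.58, 0.27, 0.23]), array([ 0.  , -0.02,  0.01]))
10283 [528.3577783  -44.80644392  48.77359046] [-0.99904959  0.01530396 -0.04081296]
0 659 -26.5 16.7 55.0
10 861 -25.6 99.4 54.4
20 1208 -25.5 112.8 54.7
30 1135 -25.5 110.7 55.7
40 836 -24.7 18.9 55.7
50 843 -23.8 19.9 54.8
60 878 -23.7 19.8 55.1
70 884 -23.0 20.2 54.8
80 906 -22.2 20.5 55.1
90 879 -22.1 19.7 54.4
100 392 -12.5 10.7 48.1
110 452 -11.1 11.7 46.1
120 344 -10.5 11.6 45.9
```

View pics/w1.png

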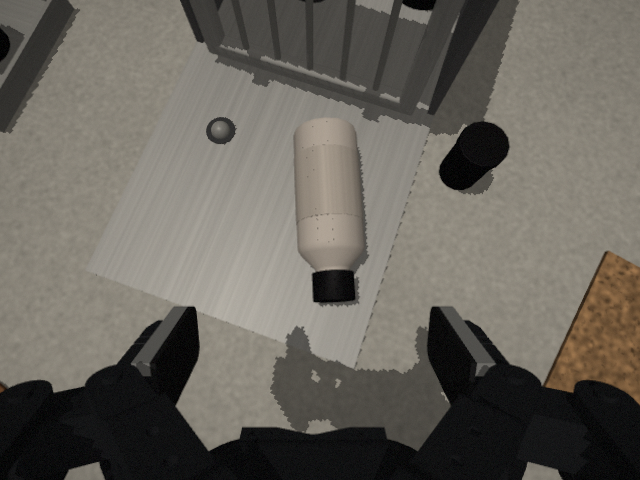

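The wrist picture shows the bottle between the fingers, with its body at columns 295–365 and rows 120–265 and the cap at (333,285). Its centre is within 2–3 mm of plan, so I go in and grip.

```bash
python3 -m handwheel '[[[0.2,0.27,0.2],[0,0,0]],[[0.8,0,0],[0,0,0]],[[0.8,0,0],[0,0,0]],[[0.4,0,0],[0,0,0]],[[0.38,0,0],[0,0,0]],[[0,0,0],[0,0,0]]]' 0
python3 -c "
from bt import *
st(); print(todo(tcp,x,n))"
python3 -m handwheel '[[[0,0,0],[0,0,0]],[[0,0,0],[0,0,0]],[[0,0,0],[0,0,0]],[[0,0,0],[0,0,0]],[[0,0,0],[0,0,0]],[[0,0,0],[0,0,0]],[[0,0,0],[0,0,0]],[[0,0,0],[0,0,0]]]' 255
python3 -c "
from bt import *
st(); print(todo(tcp,x,n))"
```

```text
time: 7.95
ee_pos: [533.3, -31.6, 17.1]
eef_rot: [0.491, 0.51, -0.172, 0.685]
wrist_force: [0.5, -0.6, 0.5]
finger_gap: 85.1
t 7.95 p [533.3 -31.6  17.1] x [ 0.421  0.266 -0.867] z [ 0.53  -0.848 -0.002] q [-0.46  0.15  2.27  0.85  0.6  -0.13] F [ 0.5 -0.6  0.5] gap 85.1
(array([-0.03, -0.03,  0.04]), array([ 0.04, -0.05,  0.02]))
time: 8.95
ee_pos: [534.1, -33.3, 19.9]
eef_rot: [0.492, 0.507, -0.172, 0.686]
wrist_force: [-3.6, 0.2, 7.1]
finger_gap: 46.2
t 8.95 p [534.1 -33.3  19.9] x [ 0.427  0.264 -0.865] z [ 0.527 -0.85   0.001] q [-0.46  0.15  2.27  0.85  0.6  -0.13] F [-3.6  0.2  7.1] gap 46.2
(array([ 0.02, -0.05,  0.01]), array([ 0.04, -0.01, -0.02]))
```

```bash
python3 -m handwheel '[[[-0.3,0.17,0],[0,0,0]],[[-0.6,0.35,0],[0,0,0]],[[-0.7,0.4,0],[0,0,0]],[[-0.7,0.4,0],[0,0,0]],[[-0.22,-0.38,0.78],[0,0,0]],[[-0.22,-0.38,0.78],[0,0,0]],[[-0.22,-0.38,0.78],[0,0,0]],[[-0.22,-0.38,0.78],[0,0,0]],[[-0.22,-0.38,0.78],[0,0,0]]]'
python3 -m handwheel '[[[0,0,0],[0.865,-0.502,0]],[[0,0,0],[0.865,-0.502,0]],[[0,0,0],[0.865,-0.502,0]],[[0,0,0],[0.865,-0.502,0]],[[0,0,0],[0.865,-0.502,0]],[[0,0,0],[0.865,-0.502,0]],[[0,0,0],[0.865,-0.502,0]],[[0,0,0],[0.865,-0.502,0]],[[0,0,0],[0.865,-0.502,0]],[[0,0,0],[0.865,-0.502,0]]]'
python3 -c "
from bt import *
st()"
python3 -m handwheel '[[[0,0,0],[0,0,-1]],[[0,0,0],[0,0,-1]],[[0,0,0],[0,0,-1]],[[0,0,0],[0,0,-1]],[[0,0,0],[0,0,-1]],[[0,0,0],[0,0,-1]],[[0,0,0],[0,0,-1]]]'
python3 -c "
from bt import *
st()"
```

```text
time: 10.07
ee_pos: [543.6, -303.1, 177.0]
eef_rot: [0.492, 0.508, -0.173, 0.686]
wrist_force: [-0.0, 0.9, -1.9]
finger_gap: 46.4
time: 11.32
ee_pos: [543.4, -301.0, 176.6]
eef_rot: [0.68, 0.193, -0.494, 0.507]
wrist_force: [-0.0, 0.1, -1.9]
finger_gap: 46.3
t 11.32 p [ 543.4 -301.   176.6] x [ 0.439 -0.239 -0.866] z [-0.476 -0.88   0.002] q [-0.71 -0.02  2.08  0.2   0.57  1.21] F [-0.   0.1 -1.9] gap 46.3
time: 12.2
ee_pos: [544.0, -301.5, 177.3]
eef_rot: [-0.564, -0.425, 0.642, -0.297]
wrist_force: [-0.1, -0.8, -0.9]
finger_gap: 46.4
t 12.2 p [ 544.  -301.5  177.3] x [-0.186  0.097 -0.978] z [-0.473 -0.881  0.002] q [-0.65  0.33  1.63 -0.04  1.39  1.42] F [-0.1 -0.8 -0.9] gap 46.4
```

```bash
python3 -m handwheel '[[[0,0,0],[0,0,-1]],[[0,0,0],[0,0,-1]],[[0,0,0],[0,0,-1]],[[0,0,0],[0,0,-1]],[[0,0,0],[0,0,-1]],[[0,0,0],[0,0,-1]],[[0,0,0],[0,0,-1]],[[0,0,0],[0,0,-1]],[[0,0,0],[0,0,0]],[[0,0,0],[0,0,0]]]'
python3 - <<'E'
from h import *
st()
s=eyes.get_image("side"); t=eyes.get_image("top")
cv2.imwrite("pics/s2.png",s["pixels"][200:480,200:560])
A=np.vstack([cloud(s)[0],cloud(t)[0]])
m=(A[:,2]<8)&(abs(A[:,0]-545)<110)&(abs(A[:,1]+300)<110)&(A[:,2]>2.5)
print("matz", np.median(A[m,2]))
b=cloud(t)[0]; 
b=A[(abs(A[:,0]-545)<45)&(abs(A[:,1]+300)<45)&(A[:,2]>60)]
print(len(b),b.min(0),b.max(0),np.median(b,0))
hsv=cv2.cvtColor(t["pixels"],cv2.COLOR_BGR2HSV); P,uv=cloud(t)
k=hsv[uv[:,1],uv[:,0]]; c=P[(k[:,1]>100)&(abs(P[:,0]-545)<100)&(abs(P[:,1]+300)<100)&(P[:,2]<15)]
print("mat rect",cv2.minAreaRect(c[:,:2].astype(np.float32)))
E
```

```text
time: 13.45
ee_pos: [544.4, -301.5, 177.5]
eef_rot: [-0.344, -0.617, 0.708, -0.012]
wrist_force: [-0.7, 0.4, -1.2]
finger_gap: 46.4
t 13.45 p [ 544.4 -301.5  177.5] x [-0.763  0.407 -0.503] z [-0.472 -0.881  0.002] q [-0.62  0.79  1.19 -0.14  2.19  1.42] F [-0.7  0.4 -1.2] gap 46.4
matz 4.294395321468528
12373 [ 500.01242623 -344.99368652  130.3973919 ] [ 589.99923235 -255.01251165  483.3612185 ] [ 543.28688364 -308.75416713  434.19916474]
mat rect ((574.8680419921875, -248.3658447265625), (55.55731201171875, 120.40011596679688), 57.51616668701172)
```

View pics/s2.png

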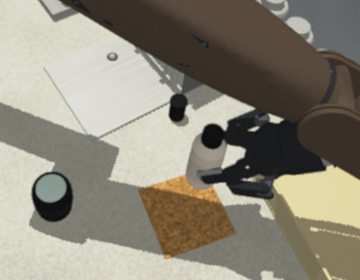

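```bash
python3 - <<'E'
from h import *
s=eyes.get_image("side"); A,uv=cloud(s)
m=(np.hypot(A[:,0]-557,A[:,1]+307)<40)&(A[:,2]>100)&(A[:,2]<275); b=A[m]; col=s["pixels"][uv[m][:,1],uv[m][:,0]].max(1)
for lo in range(110,275,10):
    k=(b[:,2]>=lo)&(b[:,2]<lo+10)
    if k.sum(): print(lo,k.sum(),b[k].mean(0).round(),b[k].min(0).round(),b[k].max(0).round(),np.median(col[k]))
E
```

```text
130 61 [ 541. -319.  137.] [ 529. -330.  131.] [ 567. -292.  140.] 151.0
140 85 [ 540. -320.  145.] [ 529. -330.  140.] [ 562. -298.  150.] 143.0
150 64 [ 535. -316.  155.] [ 529. -329.  150.] [ 550. -294.  160.] 135.0
160 48 [ 532. -313.  165.] [ 529. -327.  160.] [ 541. -294.  170.] 130.0
170 47 [ 531. -315.  175.] [ 529. -339.  170.] [ 539. -299.  180.] 127.0
180 96 [ 536. -327.  185.] [ 529. -346.  180.] [ 569. -296.  190.] 101.0
190 240 [ 542. -327.  195.] [ 528. -346.  190.] [ 597. -294.  200.] 96.0
200 265 [ 551. -325.  204.] [ 528. -347.  200.] [ 596. -293.  210.] 109.0
210 260 [ 561. -319.  215.] [ 529. -347.  210.] [ 597. -285.  220.] 114.0
220 341 [ 547. -317.  226.] [ 529. -344.  220.] [ 597. -283.  230.] 151.0
230 210 [ 546. -314.  233.] [ 534. -326.  230.] [ 570. -289.  240.] 151.0
240 78 [ 545. -316.  245.] [ 537. -323.  240.] [ 560. -300.  250.] 20.5
250 295 [ 550. -310.  258.] [ 537. -322.  250.] [ 566. -293.  260.] 19.0
260 103 [ 552. -307.  261.] [ 537. -322.  260.] [ 565. -293.  263.] 19.0
```

```bash
python3 -m handwheel '[[[0.37,0.52,-0.02],[0,0,0]],[[0.37,0.52,-0.02],[0,0,0]],[[0.37,0.52,-0.02],[0,0,0]],[[0,0,0],[0,0,0]]]'
for i in 1 2 3 4; do python3 -m handwheel '[[[0.025,0.043,0],[0,0,0]],[[0,0,0],[0,0,0]]]'; done
python3 - <<'E'
from h import *
st()
s=eyes.get_image("side"); A,uv=cloud(s)
b=A[(np.hypot(A[:,0]-545,A[:,1]+299)<22)&(A[:,2]>110)&(A[:,2]<150)]
print(np.percentile(b[:,2],[50,90,98]),b.min(0),b.max(0))
cv2.imwrite("pics/s3.png",cv2.resize(s["pixels"][280:460,300:460],(640,720)[:2]))
E
```

```text
time: 14.1
ee_pos: [534.8, -292.0, 60.4]
eef_rot: [-0.342, -0.619, 0.707, -0.009]
wrist_force: [-0.3, 0.4, -2.0]
finger_gap: 46.1
time: 14.35
ee_pos: [537.7, -294.2, 62.5]
eef_rot: [-0.345, -0.616, 0.708, -0.013]
wrist_force: [0.0, -0.1, -2.1]
finger_gap: 46.2
time: 14.6
ee_pos: [536.8, -293.5, 57.6]
eef_rot: [-0.344, -0.617, 0.708, -0.012]
wrist_force: [-0.1, 0.3, -2.2]
finger_gap: 46.2
time: 14.85
ee_pos: [536.4, -293.2, 53.8]
eef_rot: [-0.344, -0.617, 0.708, -0.011]
wrist_force: [-0.3, 0.3, -2.4]
finger_gap: 46.5
time: 15.1
ee_pos: [536.8, -293.4, 51.9]
eef_rot: [-0.344, -0.617, 0.708, -0.012]
wrist_force: [0.3, 0.3, 1.1]
finger_gap: 46.2
t 15.1 p [ 536.8 -293.4   51.9] x [-0.764  0.408 -0.501] z [-0.472 -0.882  0.002] q [-0.62  0.92  1.23 -0.13  2.03  1.45] F [0.3 0.3 1.1] gap 46.2
[131.94434973 133.82140882 134.70466402] [ 529.37325403 -314.19221061  110.3363597 ] [ 557.93778655 -284.65654314  135.28119918]
```

Contact force has appeared, so the bottle is on the mat. I release and back out along the fingers.

```bash
python3 -m handwheel '[[[0,0,0],[0,0,0]],[[0,0,0],[0,0,0]],[[0,0,0],[0,0,0]],[[0,0,0],[0,0,0]],[[0,0,0],[0,0,0]],[[0,0,0],[0,0,0]],[[0,0,0],[0,0,0]]]' 0
python3 -m handwheel '[[[-0.3,0,0],[0,0,0]],[[-0.5,0,0],[0,0,0]],[[-0.7,0,0],[0,0,0]],[[-0.4,-0.7,0],[0,0,0]],[[-0.4,-0.8,0],[0,0,0]],[[-0.4,-0.8,0],[0,0,0]],[[0,0,0],[0,0,0]]]'
python3 - <<'E'
from h import *
st()
s=eyes.get_image("side"); A,uv=cloud(s)
b=A[(np.hypot(A[:,0]-545,A[:,1]+299)<60)&(A[:,2]>8)&(A[:,2]<150)]
for lo in range(10,140,20):
    k=(b[:,2]>=lo)&(b[:,2]<lo+20); 
    if k.sum(): print(lo,b[k].min(0).round(),b[k].max(0).round())
cv2.imwrite("pics/s3.png",s["pixels"][200:480,200:560])
d=np.array([0,0,-1.]); cy=np.array([-.215,.977,0]);
print(todo([654,94,260],d,cy),todo([654,94,260],d,-cy))
print(todo([550,-100,300],d,cy))
E
```

```text
time: 16.02
ee_pos: [536.6, -293.3, 51.2]
eef_rot: [-0.344, -0.617, 0.708, -0.012]
wrist_force: [-0.4, 1.5, -0.2]
finger_gap: 85.7
time: 16.9
ee_pos: [600.7, -327.3, 259.4]
eef_rot: [-0.347, -0.615, 0.708, -0.016]
wrist_force: [-0.5, 0.0, 0.1]
finger_gap: 85.6
t 16.9 p [ 600.7 -327.3  259.4] x [-0.758  0.404 -0.511] z [-0.472 -0.881  0.004] q [-0.61  0.87  0.92 -0.15  2.38  1.4 ] F [-0.5  0.   0.1] gap 85.6
10 [ 520. -321.   10.] [ 561. -288.   30.]
30 [ 520. -321.   30.] [ 561. -286.   50.]
50 [ 521. -322.   51.] [ 562. -285.   70.]
70 [ 521. -322.   71.] [ 565. -283.   90.]
90 [ 522. -321.   90.] [ 567. -276.  110.]
110 [ 531. -312.  110.] [ 558. -287.  130.]
130 [ 532. -312.  130.] [ 560. -282.  136.]
(array([ 2.13, -1.36, -6.61]), array([-6.15, -3.48,  9.5 ])) (array([ 2.13, -1.36, -6.61]), array([-6.15, -3.48,  9.5 ]))
(array([ 1.79, -1.92, -2.94]), array([-6.15, -3.48,  9.5 ]))
```

View pics/s3.png

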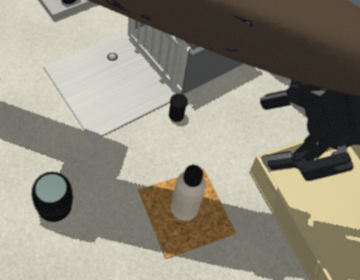

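The side picture shows the bottle standing free near the middle of the mat: cap at (193,175), mat centre ≈ (187,210) in the crop. The measured axis is ≈ (545,-298). On to the first catch.

```bash
python3 -m handwheel '[[[0,0,0],[0,0,1]],[[0,0,0],[0,0,1]],[[0,0,0],[0,0,1]],[[0,0,0],[0,0,1]],[[0,0,0],[0,0,1]],[[0,0,0],[0,0,1]],[[0,0,0],[0,0,1]],[[0,0,0],[0,0,1]],[[0,0,0],[0,0,1]],[[0,0,0],[0,0,0.9]]]' 0
python3 -m handwheel '[[[0,0,0],[-1,0,0]],[[0,0,0],[-1,0,0]],[[0,0,0],[-1,0,0]],[[0,0,0],[-1,0,0]],[[0,0,0],[-1,0,0]],[[0,0,0],[-1,0,0]],[[0,0,0],[-0.75,0,0]],[[0,0,0],[0,0,0]]]'
python3 - <<'E'
from h import *
st()
d=np.array([0,0,-1.]); cy=np.array([-.215,.977,0]);
print(todo([654,94,260],d,cy))
A=np.load("P.npy"); O=np.array([620,35.5]); c=A[:,:2]-O; X=c@[.977,.215]; Y=c@[-.215,.977]
for y0 in (-104,-98,-92,92,98,104):
    k=(abs(Y-y0)<3)&(X>10)&(X<75); print(y0,k.sum(),np.percentile(A[k,2],[50,95]) if k.sum() else 0)
E
```

```text
time: 18.2
ee_pos: [598.7, -326.1, 249.5]
eef_rot: [-0.605, -0.366, 0.609, -0.361]
wrist_force: [0.7, 0.8, -0.4]
finger_gap: 85.4
time: 19.2
ee_pos: [598.8, -326.1, 249.4]
eef_rot: [0.442, 0.555, -0.445, 0.546]
wrist_force: [0.3, -0.5, 0.1]
finger_gap: 85.0
t 19.2 p [ 598.8 -326.1  249.4] x [-0.012  0.005 -1.   ] z [ 0.212 -0.977 -0.007] q [-0.65  0.3   1.53 -0.    1.33  0.71] F [ 0.3 -0.5  0.1] gap 85.0
(array([-0.15,  2.39, -6.65]), array([-0.02, -0.07,  0.1 ]))
-104 93 [156.99949027 160.84383971]
-98 117 [157.38134866 161.17473776]
-92 105 [157.63196577 161.00467842]
92 115 [157.2229878  160.13514855]
98 110 [157.44433741 160.4883976 ]
104 127 [157.01968042 160.76079791]
```

```bash
python3 -m handwheel '[[[-0.15,0.3,-0.83],[0,-0.07,0.1]],[[0,0.3,-0.83],[0,0,0]],[[0,0.3,-0.83],[0,0,0]],[[0,0.3,-0.83],[0,0,0]],[[0,0.3,-0.83],[0,0,0]],[[0,0.3,-0.83],[0,0,0]],[[0,0.3,-0.83],[0,0,0]],[[0,0.29,-0.84],[0,0,0]],[[0,0,0],[0,0,0]]]' 0
python3 - <<'E'
from h import *
st()
im=eyes.get_image("wrist"); cv2.imwrite("pics/w2.png",im["pixels"])
A,_=cloud(im)
B=A[(A[:,2]>184)&(A[:,2]<203)&(A[:,0]>600)&(A[:,0]<720)&(A[:,1]>-70)&(A[:,1]<160)]
from scipy.ndimage import label
O=np.array([620,35.5]); c=B[:,:2]-O; X=c@[.977,.215]; Y=c@[-.215,.977]
g,_,_=np.histogram2d(X,Y,bins=[np.arange(-40,110,2),np.arange(-120,120,2)]); l,n=label(g>0,np.ones((3,3)))
ix=np.clip(((X+40)//2).astype(int),0,74-0); iy=((Y+120)//2).astype(int)
for k in range(1,n+1):
    m=l[np.clip(ix,0,l.shape[0]-1),np.clip(iy,0,l.shape[1]-1)]==k
    if m.sum()>20: print(m.sum(),"X",np.percentile(X[m],[2,98]).round(1),"Y",np.percentile(Y[m],[2,98]).round(1),"z",B[m,2].max().round(1))
d=np.array([0,0,-1.]); cy=np.array([-.215,.977,0]);
print(todo([654,94,260],d,cy))
E
```

```text
time: 20.32
ee_pos: [653.8, 97.6, 258.8]
eef_rot: [0.442, 0.551, -0.443, 0.552]
wrist_force: [-0.1, -0.2, 0.1]
finger_gap: 85.4
t 20.32 p [653.8  97.6 258.8] x [ 0.001 -0.002 -1.   ] z [ 0.217 -0.976  0.002] q [-0.    0.24  1.59 -0.    1.32  1.35] F [-0.1 -0.2  0.1] gap 85.4
598 X [-10.3   1.4] Y [-82.8 -71.5] z 202.9
805 X [38.3 55.5] Y [-65.9 -56.1] z 194.9
689 X [38.7 55.7] Y [-26.4 -17.1] z 194.8
581 X [39.2 56. ] Y [33.9 43.5] z 195.2
592 X [39.1 56. ] Y [72.5 82. ] z 194.7
(array([-0.02, -0.  ,  0.03]), array([ 0.01,  0.02, -0.  ]))
```

View pics/w2.png

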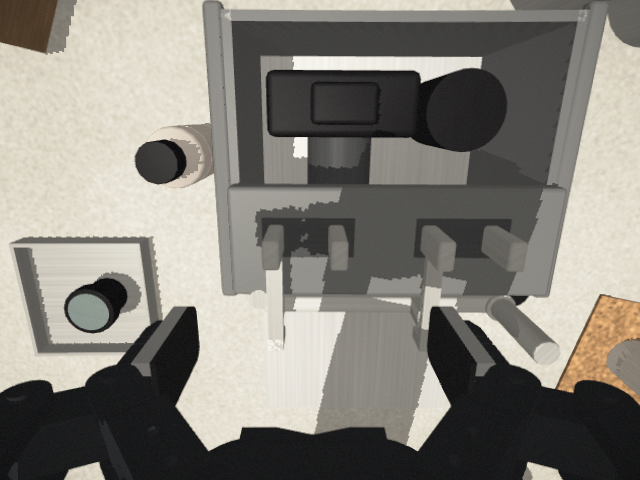

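The wrist picture shows both tab pairs: first catch at (273,247) and (338,247), second at (437,247) and (503,247). They lie within 2 mm of plan. I go down over the first catch and squeeze.

```bash
python3 -m handwheel '[[[0.6,0,0.02],[0,0,0]],[[0.6,0.02,0],[0,0,0]],[[0.25,0,0],[0,0,0]],[[0.12,0,0],[0,0,0]],[[0,0,0],[0,0,0]]]' 0
python3 -c "
from h import *
st(); print(todo([654.6,94.6,164],[0,0,-1],[-.215,.977,0]))"
python3 -m handwheel '[[[0,0,0],[0,0,0]],[[0,0,0],[0,0,0]],[[0,0,0],[0,0,0]],[[0,0,0],[0,0,0]],[[0,0,0],[0,0,0]],[[0,0,0],[0,0,0]],[[0,0,0],[0,0,0]],[[0,0,0],[0,0,0]]]' 255
python3 -c "
from h import *
st(); print(todo([654.6,94.6,164],[0,0,-1],[-.215,.977,0]))"
```

```text
time: 21.0
ee_pos: [656.5, 92.2, 166.6]
eef_rot: [0.444, 0.549, -0.444, 0.552]
wrist_force: [0.2, 0.0, 0.1]
finger_gap: 85.7
t 21.0 p [656.5  92.2 166.6] x [ 0.003 -0.002 -1.   ] z [ 0.213 -0.977  0.003] q [-0.01  0.31  1.66 -0.    1.16  1.35] F [0.2 0.  0.1] gap 85.7
(array([ 0.04, -0.02, -0.05]), array([-0.02,  0.03, -0.03]))
time: 22.0
ee_pos: [656.7, 94.7, 168.3]
eef_rot: [0.445, 0.55, -0.442, 0.551]
wrist_force: [-0.9, 5.2, 6.6]
finger_gap: 32.0
t 22.0 p [656.7  94.7 168.3] x [ 0.005  0.002 -1.   ] z [ 0.213 -0.977 -0.001] q [-0.01  0.31  1.66  0.    1.16  1.34] F [-0.9  5.2  6.6] gap 32.0
(array([ 0.07, -0.03, -0.01]), array([-0.02, -0.01, -0.05]))
```

```bash
python3 -m handwheel '[[[0,0,0],[0,0,0]],[[0,0,0],[0,0,0]],[[0,0,0],[0,0,0]],[[0,0,0],[0,0,0]],[[0,0,0],[0,0,0]],[[0,0,0],[0,0,0]],[[-0.6,0,0],[0,0,0]],[[-0.6,0,0],[0,0,0]],[[0,0,0.83],[0,0,0]],[[0,0,0.83],[0,0,0]]]' 0
python3 -m handwheel '[[[0,0,0],[0,0,0]],[[0,0,0],[0,0,0]]]'
python3 -c "
from h import *
st(); print(todo([676.1,-2.9,164],[0,0,-1],[-.215,.977,0]))
im=eyes.get_image('wrist'); A,_=cloud(im)
O=np.array([620,35.5]); c=A[:,:2]-O; X=c@[.977,.215]; Y=c@[-.215,.977]
k=(A[:,2]>186)&(A[:,2]<200)&(X>35)&(X<60)&(abs(Y)<110)
for lo in range(-100,100,4):
    m=k&(Y>=lo)&(Y<lo+4)
    if m.sum()>5: print(lo,m.sum(),end='; ')
m=(A[:,2]>160)&(A[:,2]<212)&(X<15)&(X>-25)&(Y<-60)&(Y>-110)
print(); [print(z,X[m&(abs(A[:,2]-z)<5)].round(1).tolist()[:0],np.percentile(X[m&(abs(A[:,2]-z)<5)],[3,97]),np.percentile(Y[m&(abs(A[:,2]-z)<5)],[3,97])) for z in (165,175,185,195,205) if (m&(abs(A[:,2]-z)<5)).sum()>5]
"
```

```text
time: 23.25
ee_pos: [677.7, -4.9, 239.5]
eef_rot: [0.443, 0.549, -0.443, 0.553]
wrist_force: [0.8, -0.3, -0.3]
finger_gap: 85.2
time: 23.5
ee_pos: [677.0, -4.3, 238.1]
eef_rot: [0.444, 0.55, -0.444, 0.552]
wrist_force: [-0.1, 0.5, -0.5]
finger_gap: 85.5
t 23.5 p [677.   -4.3 238.1] x [ 0.002 -0.002 -1.   ] z [ 0.213 -0.977  0.002] q [-0.16  0.28  1.57 -0.    1.29  1.2 ] F [-0.1  0.5 -0.5] gap 85.5
(array([ 1.23, -0.01, -0.03]), array([-0.02,  0.02, -0.02]))
-68 161; -64 285; -60 238; -28 245; -24 274; -20 181; 32 392; 36 282; 40 187; 56 439; 60 295; 64 152; 
165 [] [-5.3092518   1.58812423] [-85.48581172 -71.59083702]
175 [] [-5.87616596  1.4544451 ] [-85.52203917 -71.53126443]
185 [] [-5.93062874  1.10593621] [-85.41707862 -71.60955822]
195 [] [-6.08825056  1.19872228] [-85.60610329 -71.5815076 ]
205 [] [-12.65565345   0.8736773 ] [-86.03451691 -72.18864107]
```

```bash
python3 -m handwheel '[[[0.6,0,-0.02],[0,0,0]],[[0.4,0,0],[0,0,0]],[[0.18,0,0],[0,0,0]],[[0,0,0],[0,0,0]]]' 0
python3 -m handwheel '[[[0,0,0],[0,0,0]],[[0,0,0],[0,0,0]],[[0,0,0],[0,0,0]],[[0,0,0],[0,0,0]],[[0,0,0],[0,0,0]],[[0,0,0],[0,0,0]],[[0,0,0],[0,0,0]],[[0,0,0],[0,0,0]]]' 255
python3 -m handwheel '[[[0,0,0],[0,0,0]],[[0,0,0],[0,0,0]],[[0,0,0],[0,0,0]],[[0,0,0],[0,0,0]],[[0,0,0],[0,0,0]],[[0,0,0],[0,0,0]],[[-0.6,0,0],[0,0,0]],[[-0.7,0,0],[0,0,0]],[[0,0,0],[0,0,0]],[[0,0,0],[0,0,0]]]' 0
python3 -c "
from h import *
st()
im=eyes.get_image('wrist'); A,_=cloud(im)
O=np.array([620,35.5]); c=A[:,:2]-O; X=c@[.977,.215]; Y=c@[-.215,.977]
k=(A[:,2]>186)&(A[:,2]<200)&(X>35)&(X<60)&(abs(Y)<110)
for lo in range(-100,100,4):
    m=k&(Y>=lo)&(Y<lo+4)
    if m.sum()>5: print(lo,m.sum(),end='; ')
cx=np.array([.977,.215]);cy=np.array([-.215,.977]); p=O-7*cx-79.5*cy; print(p,todo([*p,235],[0,0,-1],[.977,.215,0]))
"
```

```text
time: 24.05
ee_pos: [676.7, -2.5, 166.8]
eef_rot: [0.443, 0.55, -0.443, 0.552]
wrist_force: [0.7, 0.1, 0.9]
finger_gap: 85.1
time: 25.05
ee_pos: [678.0, -3.1, 169.9]
eef_rot: [0.445, 0.549, -0.443, 0.552]
wrist_force: [-1.0, 1.6, 6.3]
finger_gap: 31.8
time: 26.3
ee_pos: [676.6, -3.2, 244.9]
eef_rot: [0.443, 0.55, -0.444, 0.552]
wrist_force: [-0.1, -0.1, -0.2]
finger_gap: 85.7
t 26.3 p [676.6  -3.2 244.9] x [ 0.002 -0.002 -1.   ] z [ 0.214 -0.977  0.003] q [-0.15  0.28  1.56 -0.    1.3   1.2 ] F [-0.1 -0.1 -0.2] gap 85.7
-68 150; -64 257; -60 238; -44 165; -40 260; -36 209; 32 353; 36 266; 40 147; 56 403; 60 270; 64 148; [630.2535 -43.6765] (array([ 0.15, -0.89,  0.5 ]), array([ 1.499e+01,  2.000e-02, -1.000e-02]))
```

Both catches are squeezed home. I turn the jaws 90° with the fingers part closed, ready for the post.

```bash
python3 -m handwheel '[[[0,-0.45,0.25],[-1,0,0]],[[0,0,0],[-1,0,0]],[[0,0,0],[-1,0,0]],[[0,0,0],[-1,0,0]],[[0,0,0],[-1,0,0]],[[0,0,0],[-1,0,0]],[[0,0,0],[-1,0,0]],[[0,0,0],[-1,0,0]],[[0,0,0],[-1,0,0]],[[0,0,0],[-1,0,0]]]' 120
python3 -m handwheel '[[[0,0,0],[-1,0,0]],[[0,0,0],[-1,0,0]],[[0,0,0],[-1,0,0]],[[0,0,0],[-1,0,0]],[[0,0,0],[-1,0,0]],[[0,0,0],[0,0,0]]]'
python3 -c "
from h import *
st()
print(todo([630.2,-43.7,235],[0,0,-1],[.977,.215,0]))
im=eyes.get_image('wrist'); cv2.imwrite('pics/w3.png',im['pixels']); A,_=cloud(im)
k=(A[:,2]>200)&(A[:,2]<213)&(abs(A[:,0]-630)<25)&(abs(A[:,1]+44)<25)
print(k.sum(), np.percentile(A[k],[2,50,98],axis=0).round(1) if k.sum() else 0)
"
```

```text
time: 27.6
ee_pos: [652.7, -23.5, 242.9]
eef_rot: [0.107, 0.699, -0.108, 0.699]
wrist_force: [-0.1, 0.0, -0.5]
finger_gap: 45.3
time: 28.35
ee_pos: [652.9, -23.5, 243.2]
eef_rot: [-0.076, 0.703, 0.075, 0.703]
wrist_force: [-0.0, 0.7, 0.0]
finger_gap: 45.3
t 28.35 p [652.9 -23.5 243.2] x [-0.001 -0.002 -1.   ] z [ 0.977  0.212 -0.001] q [-0.19  0.23  1.62 -0.    1.29 -0.4 ] F [-0.   0.7  0. ] gap 45.3
(array([ 0.14, -0.25, -0.44]), array([-0.03, -0.01,  0.01]))
616 [[624.5 -49.6 200.5]
 [631.7 -40.5 205.9]
 [637.5 -35.5 207.3]]
```

```bash
python3 -m handwheel '[[[0,-0.25,-0.43],[0,0,0]],[[0,0,0],[0,0,0]],[[0.4,0,0],[0,0,0]],[[0.5,0,0],[0,0,0]],[[0.3,0,0],[0,0,0]],[[0,0,0],[0,0,0]]]' 120
python3 -c "
from h import *
st()"
python3 -m handwheel '[[[0,0,0],[0,0,0]],[[0,0,0],[0,0,0]],[[0,0,0],[0,0,0]],[[0,0,0],[0,0,0]],[[0,0,0],[0,0,0]],[[0,0,0],[0,0,0]]]' 255
python3 - <<'E'
from h import *
st()
o=readout.get_obs(); p=np.array(o["ee_pos"])
C=R.from_quat(o["eef_rot"]).as_matrix()
O=np.array([620,35.5]);cx=np.array([.977,.215]);cy=np.array([-.215,.977])
H=O+90*cy; r0=p[:2]-H; print("r",np.hypot(*r0))
prev=p[:2]
for a in np.arange(0.1,1.75,.1):
    c,s=np.cos(-a),np.sin(-a); q=H+np.array([[c,-s],[s,c]])@r0
    d=np.append(q-prev,0)@C/60; prev=q; print(round(a,2),q.round(),d.round(2))
E
```

```text
time: 29.15
ee_pos: [631.0, -43.5, 171.3]
eef_rot: [-0.076, 0.704, 0.075, 0.703]
wrist_force: [0.2, 0.4, -0.3]
finger_gap: 45.7
t 29.15 p [631.  -43.5 171.3] x [-0.001 -0.001 -1.   ] z [ 0.977  0.213 -0.001] q [-0.23  0.25  1.74 -0.    1.16 -0.44] F [ 0.2  0.4 -0.3] gap 45.7
time: 29.9
ee_pos: [632.7, -44.3, 175.3]
eef_rot: [-0.077, 0.701, 0.075, 0.705]
wrist_force: [-1.3, -0.5, 5.9]
finger_gap: 14.3
t 29.9 p [632.7 -44.3 175.3] x [ 0.005 -0.003 -1.   ] z [0.977 0.213 0.004] q [-0.23  0.24  1.73 -0.    1.16 -0.44] F [-1.3 -0.5  5.9] gap 14.3
r 170.74834737098223
0.1 [616. -47.] [-0.    0.02 -0.28]
0.2 [599. -47.] [-0.    0.05 -0.28]
0.3 [582. -46.] [-0.    0.08 -0.27]
0.4 [565. -44.] [-0.    0.1  -0.26]
0.5 [548. -39.] [-0.    0.13 -0.25]
0.6 [532. -33.] [-0.    0.15 -0.24]
0.7 [517. -26.] [-0.    0.18 -0.22]
0.8 [503. -16.] [-0.   0.2 -0.2]
0.9 [489.  -6.] [-0.    0.22 -0.18]
1.0 [477.   6.] [-0.    0.24 -0.16]
1.1 [466.  19.] [-0.    0.25 -0.14]
1.2 [456.  33.] [-0.    0.26 -0.11]
1.3 [448.  48.] [-0.    0.27 -0.08]
1.4 [441.  63.] [-0.    0.28 -0.06]
1.5 [436.  80.] [-0.    0.28 -0.03]
1.6 [432.  96.] [-0.    0.28  0.  ]
1.7 [430. 113.] [-0.    0.28  0.03]
```

The post is held (gap 14 mm). I swing the gate along its arc of about 171 mm radius.

```bash
python3 -m handwheel '[[[0,0.01,-0.14],[0,0,0]],[[0,0.01,-0.14],[0,0,0]],[[0,0.05,-0.28],[0,0,0]],[[0,0.08,-0.27],[0,0,0]]]' 255
python3 -m handwheel '[[[0,0.1,-0.26],[0,0,0]],[[0,0.13,-0.25],[0,0,0]],[[0,0.15,-0.24],[0,0,0]],[[0,0.18,-0.22],[0,0,0]],[[0,0,0],[0,0,0]]]'
python3 -c "
from h import *
st()
p=readout.get_obs()['ee_pos']; r=np.array(p[:2])-[600.6,123.4]; print(np.hypot(*r), 'angle est', np.unwrap([0,np.arctan2(-167.7,32.1)-np.arctan2(r[1],r[0])])[1])"
```

```text
time: 30.4
ee_pos: [582.2, -45.8, 175.2]
eef_rot: [-0.077, 0.701, 0.075, 0.705]
wrist_force: [0.5, 1.9, 6.4]
finger_gap: 14.3
time: 31.02
ee_pos: [518.1, -24.6, 175.2]
eef_rot: [-0.077, 0.7, 0.075, 0.706]
wrist_force: [1.9, 1.6, 5.7]
finger_gap: 14.3
t 31.02 p [518.1 -24.6 175.2] x [ 0.008 -0.002 -1.   ] z [0.977 0.214 0.007] q [-0.24 -0.01  2.01  0.    1.13 -0.46] F [1.9 1.6 5.7] gap 14.3
169.46652325065074 angle est 0.6974501652385567
```

```bash
python3 -m handwheel '[[[0,0.2,-0.2],[0,0,0]],[[0,0.22,-0.18],[0,0,0]],[[0,0.24,-0.16],[0,0,0]],[[0,0.25,-0.14],[0,0,0]],[[0,0.26,-0.11],[0,0,0]]]' 255
python3 -m handwheel '[[[0,0.27,-0.08],[0,0,0]],[[0,0.28,-0.06],[0,0,0]],[[0,0.28,-0.03],[0,0,0]],[[0,0.17,0],[0,0,0]],[[0,0,0],[0,0,0]],[[0,0,0],[0,0,0]]]'
python3 - <<'E'
from h import *
st()
p=readout.get_obs()['ee_pos']; r=np.array(p[:2])-[600.6,123.4]; print(np.hypot(*r), 'angle est', np.unwrap([0,np.arctan2(-167.7,32.1)-np.arctan2(r[1],r[0])])[1])
t=eyes.get_image("top"); s=eyes.get_image("side")
c=np.hstack([t["pixels"][110:330,180:520],cv2.resize(s["pixels"],(460,345))[60:280]]); cv2.imwrite("pics/end.png",c)
E
```

```text
time: 31.65
ee_pos: [457.9, 33.2, 175.2]
eef_rot: [-0.077, 0.699, 0.074, 0.707]
wrist_force: [4.5, 1.6, 7.4]
finger_gap: 14.1
time: 32.4
ee_pos: [435.5, 89.5, 175.1]
eef_rot: [-0.077, 0.699, 0.075, 0.707]
wrist_force: [3.6, 0.2, 8.3]
finger_gap: 14.5
t 32.4 p [435.5  89.5 175.1] x [ 0.01  -0.003 -1.   ] z [0.977 0.214 0.01 ] q [-0.02 -0.19  2.18 -0.    1.14 -0.24] F [3.6 0.2 8.3] gap 14.5
168.50424960583 angle est 1.557563522764483
```

View pics/end.png

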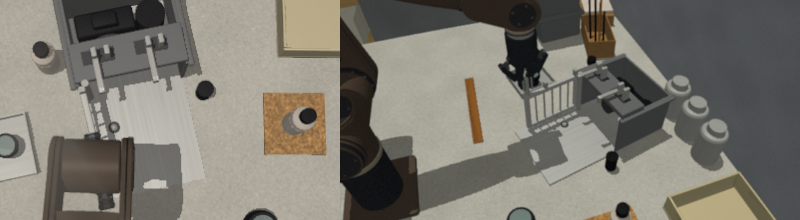

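The closing picture shows the gate square to the front in the gripper and the bottle standing on the mat at (303,122). The catches are still squeezed and the bystanders haven't moved.

```bash
python3 -c "
from h import *
st(); print(ctrl.finish_job()); st()"
```

```text
t 32.5 p [435.6  89.4 175.1] x [ 0.01  -0.003 -1.   ] z [0.977 0.214 0.01 ] q [-0.03 -0.19  2.18 -0.    1.14 -0.24] F [2.9 0.1 7.1] gap 14.4
the job is handed in; nothing more can be done
None
the job is handed in; nothing more can be done
```

The job is handed in after 32.5 s of the 67 s allowed. It reports no verdict, so these are my own last checks:

- **Bottle:** I stood it upright on the mat and let it go. It measured about (545, -298), with the mat centre at about (545, -299). The final picture still shows it standing there.
- **Catches:** I squeezed the one nearer the hinge first, then the one nearer the handle. The fingers stopped at 32 mm on both. The wrist depth showed both sliding tabs at their fully squeezed positions.
- **Gate:** I swung it past the detent by its post and left it held at about 1.56 rad, worked out from the tool position. The finger gap on the post was 14.4 mm, and the gate was still.
- **Bystanders:** The spare bottle, canister and ruler looked undisturbed in the final picture. The loupe and lens were cut off at its edge, and I did not re-measure any of them.

None of the last checks failed. Two readings were slightly off:

- **Finger gap:** it read about 2 mm below the nominal sizes on everything I gripped.
- **Vertical wrist force:** it showed a steady 6–8 N whenever the jaws clamped something fixed.

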